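Free a clamp cap of unknown thread on a twin-disc sharpener

TASK

To change the worn red disc of the bench sharpener, first hold the bevelled wooden offcut as a scraper, wipe the three wood chips off the red disc (not onto the grey one) so that none can fall into the bore, and put the offcut back down on the bench. Then undo the cap with the red top and leave the grey-topped one alone: the discs spin opposite ways, so one cap has a right-hand and the other a left-hand thread, and nobody marked which, so try it both ways. Finish while still holding the red cap in the gripper, level and lifted clear, 5 to 15 cm above the red disc.

Things in the scene. Friction and masses are not known exactly. Their poses are not given: they have to be found in the camera images.
- sharpener: bench sharpener: green housing 166 mm deep (its x), 320 mm wide (its y), 52 mm high, fixed to the bench; origin at the centre of its underside, x points to its back, so its switch panel faces the robot. Two discs lie flat on top, centred 76.5 mm to either side of its middle along y; which is left and which right varies
- red_disc: disc with the rust-red abrasive face and thin dark slots, diameter 132 mm, 14 mm thick, does not turn; origin at the centre of its underside, 52 mm above the bench; upper face 66 mm above the bench. The chips lie on the half nearest the robot. A round tool-rest bar runs along the sharpener's back, 72 mm behind the discs' centres, its top 96 mm above the bench
- grey_disc: the other disc, dark grey, same size and height
- red_cap: black fluted clamp cap with a red top at the centre of the red disc, diameter 44 mm (46 over the flutes), 31 mm high, about 0.12 kg; a loose part, hollow below, screwed on a spindle nose 24 mm high. Origin at the centre of its underside, which sits on the disc, 66 mm above the bench; z up; its yaw turns with it. Pulled without turning it does not come off
- red_cap_grip (a point): point on the red cap's axis 20 mm above its underside, where to grip it. Coarse quick thread: turned the wrong way the cap stops dead within 0.15 rad; the right way it turns easily, rises about 5.5 mm per rad, and after 1.0 rad (57 degrees) is out of the thread and lifts straight off; by 1.8 rad it drops and starts to engage again. Either hand looks the same
- grey_cap: the same cap with a grey top, on the grey disc; its thread has the other hand
- chip_1: pale wood chip, 20 x 13 mm, 6 mm thick, origin at the centre of its underside
- chip_2: wood chip, 22 x 13 mm, 6 mm thick, origin at the centre of its underside
- chip_3: pale wood chip, 24 x 13 mm, 6 mm thick, origin at the centre of its underside
- scraper: the bevelled wooden offcut used as the scraper, 0.04 kg; its pose is given more plainly by scraper_mid. The bench strip right of the sharpener, x 0.40 to 0.60, y -0.28 to -0.20, is free to put it back on; the bench ends 0.30 m to the left and 0.32 m to the right of the robot's axis
- scraper_mid (a point): middle of the offcut, which stands on its long narrow edge on the bench, right of the sharpener: 18 mm thick along the point's x, 83 mm long along its y at the foot (upper edge 57 mm: the end toward -y is cut at a slant), 30 mm high along its z, so the point is 15 mm above the bench. Grip it across the 18 mm
There are look-alikes about, which are no part of the job. What is shaped like the red_cap but orange is not meant.

How it is judged (in metres and radians):
On the way, in this order (a step that is already met when the one before it is completed fails the run):
1. the offcut is held in the gripper, down at the level of the red disc and within reach of its chips (contact force between the fingers and scraper above 1 N and horizontal distance between scraper_mid and red_disc below 0.13 m and height (world z) of scraper_mid between 0.07 and 0.12 m), for 0.1 s.
2. all three chips are off the red disc (centres outside its rim) while the offcut is still held (contact force between the fingers and scraper above 1 N and horizontal distance between each of chip_1, chip_2, chip_3 and red_disc above 0.066 m), for 0.1 s.
3. the offcut is back on the bench, let go and at rest (contact force between the fingers and scraper below 0.1 N and height (world z) of scraper_mid below 0.045 m and linear speed of scraper below 0.05 m/s), for 0.2 s.
4. the red cap is off its spindle nose and in the grip (contact force between the fingers and red_cap above 1 N and z of red_cap in the frame of red_disc above 0.044 m), for 0.2 s.
At the end, for the whole second after the job is handed in: Red cap gripped, still, level within 0.3 rad, over the red disc inside its rim, underside 45 to 155 mm above its face; chip centres outside both discs' rims; offcut on the bench, let go and at rest; grey cap within 5 mm of its start (all of step 3 and contact force between the fingers and red_cap above 1 N and z of red_cap in the frame of red_disc between 0.059 and 0.169 m and horizontal distance between red_cap and red_disc below 0.066 m and angle between red_cap's own z axis and vertical below 0.3 rad and linear speed of red_cap below 0.05 m/s and horizontal distance between each of chip_1, chip_2, chip_3 and red_disc above 0.066 m and horizontal distance between each of chip_1, chip_2, chip_3 and grey_disc above 0.066 m and distance of grey_cap from where it was at the start of the episode below 0.005 m); the arm keeps its last pose, push and grip.
It fails at once if the grey-topped cap is undone or displaced by more than 5 mm (distance of grey_cap from where it was at the start of the episode above 0.005 m).
It also fails if it takes over 61 s, if anything falls off the work surface, if the arm or the gripper's body presses on something with over 40 N, if the wrist force passes 120 N, or if a joint passes its speed limit or range.

ROBOT

A 6-joint arm with a two-finger parallel gripper is mounted at the origin on the work surface; the furniture and walls round the work are solid. World frame = base frame: x ahead of the robot, y to its left, z up, the work surface at z = 0. Lengths are in m, angles in degrees, forces in N, time in s.
With the tool pointing down it reaches from about 0.35 to 0.875 m from the base axis. Payload 4.2 kg.
Tool frame: the origin (TCP) lies midway between the tips of the shut fingers; the grasp point (between the pads) lies 19 mm behind it (r.pinch_z is the distance from the TCP to the grasp point, in m); z points along the fingers, y is the line along which they close (so a half turn about z gives the same grasp; the last joint's range is limited). The gripper opens to 87 mm and grips with 3 to 60 N. Pads are 19 mm wide; open, the fingers measure 117 mm over their backs; the gripper's body (75 mm by 190 mm) begins 51 mm behind the grasp point.
Start: joints at [-62.475, 22.042, 0.453, 0, -68.411, -14.817], TCP at [0.138, -0.61, 0.19] pointing down, gripper open.
Joint ranges: [-179.83, 179.83], [-69.29, 118.12], [-61.27, 80.66], [-181.25, 117.63], [-171.15, -9.14], [-177.46, 177.46]. Speed limits (degrees/s): [159.86, 159.86, 180, 180, 180, 180].

INTERFACE

Orientations are given as a 3x3 rotation matrix whose columns are the frame's x, y, z axes.
In Python, from station import r, imaging, models gives the robot as it stands. The module is installed in compiled form; this text tells all that it offers.
- The arm moves only by the tool apply_moves, never from a script. Its argument "moves" is a list of rows, each a list of 2 entries, a list of its own where there are three numbers: the shift along the tool's x, y, z in m, then the turn about the tool's z in degrees. A call has 1 to 5 rows; each row shifts and turns the commanded pose from where the row before left it, along the tool's axes as they then stand; what a row does not reach is not made up. A row lasts 1/12 s, in which the tool goes at most 41.7 mm and 7.16 degrees, less where a joint would pass 70% of its speed; a pose out of reach is approached as far as the arm can. A call is refused whole if a number of a shift passes 0.0417 or a number of a turn 7.16, either way. A call with a gripper value outside its range is refused whole. "hand" is the finger opening in m, from 0 to 0.087, set as the call begins (left out, the last holds). The fingers move at their own pace and stop on an object; the grip force is fixed at half the most. Time passes only in rows, so rows that do not move let the fingers close. It gives the time, the measured TCP pose, the force, the opening and the grip force at its end, in the units of the state.
- r.sense(): the state, without advancing time (a new reading comes with each control period).
- imaging.capture(name): name is "scene" or "top"; returns a dict with "frame" (480x640x3 uint8, blue, green, red), "intrinsics" (3x3 intrinsics, pixels), "eye" and "orientation" of the camera in the world. Camera axes: x right, y down, z forward; pixel columns grow to the right and rows downward; lengths in m; the calibration is good to about 2 mm. A picture is of the moment at which its call begins. There is no depth.
- r.finish_job(): hands the job in; it is judged then, once.
Trained networks look in a picture, given as the dict that the camera call returned (one of the last four; its "shot" number tells which), for a name from the list of things; names that differ only in an ending like _2 or _b are one class to them, and where a whole thing is asked for, a point or a joint stands for the part that bears it (a point fixed in the world has none). Each returns a list of dicts, best first, with "confidence" (0 to 1); they miss things now and then, are a little off and sometimes report something else, mostly with a low value. They report only what shows in the picture. A call takes as long as a camera call. They do not tell look-alikes from the thing itself.
- models.cut_out(picture, target): "region" (480x640 bool, what is visible of it) and "extent" ([left, top, width, height] as shares, 0 to 1, of the picture: columns of its width, rows of its height, round what is visible of it).
- models.place_of(picture, target): "at" ([column, row] as shares, 0 to 1, of the picture: columns of its width, rows of its height: a listed point, or the origin of a listed thing).
The state is a dict: "time_s": time; "joints": joint angles; "joint_velocities": joint speeds; "effort": joint torques, N m; "tcp_pos": TCP position; "ee_rot": TCP orientation; "wrist_force": force on the tool from outside, world axes, zero at the start; "moment": the same for the moment, N m; "gripper_width": opening from 0.0 (shut) to 1.0 (fully open); "gripper_force": force on a finger pad.
Only numpy, scipy, OpenCV 4.12 (cv2) and the standard library are available. Lean on these libraries where they do the work, as an engineer would, in place of code of your own. Each camera call takes 0.05 s, during which the arm holds its last target. There are 200 camera calls.

## Working session

There is one attempt and no reset: what is moved stays moved. The work goes in short steps, Python scripts to look and compute and a tool call to move; the robot and the scene stay as the last step left them, time stands still between calls to the robot, and variables do not carry over. Pictures are saved under pics/ and viewed, at most 13 in all, crops included, and the job is handed in when it is done.

Besides the shell and the picture viewer there is one more tool, called after ">>>" in YAML: its name, and indented under it one key for each argument. apply_moves: Moves the arm, as the interface text tells. Its arguments: {"type":"object","properties":{"moves":{"type":"array"},"hand":{"type":"number"}},"required":["moves"]}

```bash
mkdir -p pics; cat > h.py <<'E'
import numpy as np, cv2
from station import r, imaging, models
def px(p,uv):
    K=np.array(p["intrinsics"]);R=np.array(p["orientation"]);e=np.array(p["eye"])
    d=R@np.linalg.inv(K)@np.array([uv[0],uv[1],1.0]);return e,d/np.linalg.norm(d)
def atz(p,uv,z):
    e,d=px(p,uv);return e+d*(z-e[2])/d[2]
def tri(a,ua,b,ub):
    A=np.zeros((3,3));v=np.zeros(3);rays=[px(a,ua),px(b,ub)]
    for e,d in rays:
        M=np.eye(3)-np.outer(d,d);A+=M;v+=M@e
    x=np.linalg.solve(A,v);return x,[np.linalg.norm((np.eye(3)-np.outer(d,d))@(x-e)) for e,d in rays]
E
python3 - <<'E'
from h import *
s=imaging.capture("scene");t=imaging.capture("top")
cv2.imwrite("pics/s0.png",s["frame"]);cv2.imwrite("pics/t0.png",t["frame"])
for n,p in(("s",s),("t",t)): print(n,np.round(p["eye"],3),np.round(p["orientation"],2).tolist(),np.round(p["intrinsics"],1).tolist())
for k in ["sharpener","red_disc","grey_disc","red_cap","red_cap_grip","grey_cap","chip_1","scraper","scraper_mid"]:
    for n,p in(("s",s),("t",t)):
        print(k,n,[(round(d["confidence"],2),np.round(np.array(d["at"])*[640,480],1).tolist()) for d in models.place_of(p,k)][:5])
print(r.sense(), r.pinch_z)
E
```

```text
s [0.112 0.449 0.746] [[-0.75, -0.51, 0.43], [-0.66, 0.56, -0.5], [0.02, -0.66, -0.75]] [[461.1, 0.0, 308.7], [0.0, 461.1, 236.0], [0.0, 0.0, 1.0]]
t [3.510e-01 1.000e-03 1.026e+00] [[-0.03, -0.99, 0.15], [-1.0, 0.02, -0.02], [0.02, -0.15, -0.99]] [[596.2, 0.0, 318.2], [0.0, 596.2, 251.4], [0.0, 0.0, 1.0]]
sharpener s [(0.72, [261.7, 262.2]), (0.69, [288.3, 255.3])]
sharpener t [(0.9, [290.7, 237.1])]
red_disc s [(0.67, [260.1, 263.5])]
red_disc t [(0.73, [244.7, 236.2])]
grey_disc s [(0.95, [308.6, 219.9])]
grey_disc t [(0.89, [336.7, 227.7]), (0.58, [339.8, 225.5])]
red_cap s [(0.95, [236.1, 354.5]), (0.74, [262.2, 258.3])]
red_cap t [(0.91, [162.0, 289.1])]
red_cap_grip s [(0.78, [234.8, 350.0]), (0.69, [259.9, 251.0])]
red_cap_grip t [(0.73, [164.2, 288.1])]
grey_cap s [(0.64, [312.7, 211.4])]
grey_cap t [(0.75, [337.0, 227.3])]
chip_1 s [(0.52, [277.8, 272.5]), (0.39, [269.8, 278.3]), (0.39, [281.4, 256.3])]
chip_1 t [(0.68, [245.0, 265.6]), (0.67, [262.5, 254.2]), (0.64, [230.7, 258.8])]
scraper s [(0.82, [382.3, 197.9])]
scraper t [(0.8, [445.1, 264.6])]
scraper_mid s [(0.85, 
[... 175 characters left out ...]
e+01, -1.48191045e+01]), 'joint_velocities': array([ 0.01404434, -0.03777185, -0.01230833, -0.02447671,  0.03505684,
       -0.10000723]), 'effort': array([-1.34077327e-03, -3.90473807e+01,  1.87620503e+01,  4.22448948e+00,
        1.54183817e-02, -2.13224297e-05]), 'tcp_pos': array([ 0.13753545, -0.60964618,  0.18954722]), 'ee_rot': array([[-9.75510606e-01, -2.19952393e-01,  4.71562064e-05],
       [-2.19952394e-01,  9.75510607e-01,  2.65693999e-06],
       [-4.65857798e-05, -7.78024733e-06, -9.99999999e-01]]), 'wrist_force': array([0.79089602, 0.06234252, 0.99619289]), 'moment': array([-0.08381395,  0.02570472, -0.04234765]), 'gripper_force': 0.0, 'gripper_width': 1.001287095036096} 0.0187
```

View pics/t0.png

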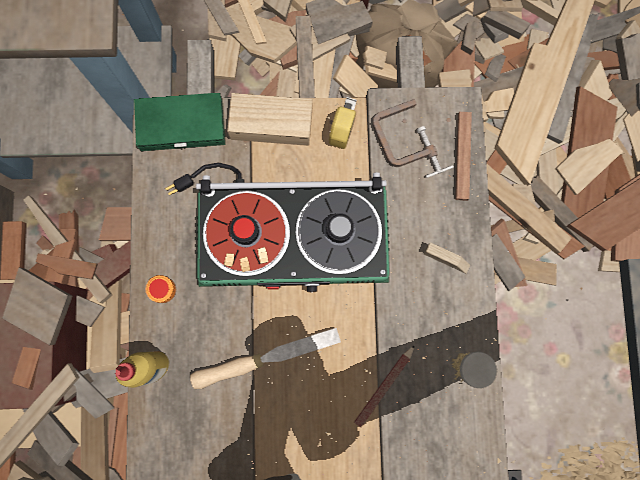

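View pics/s0.png

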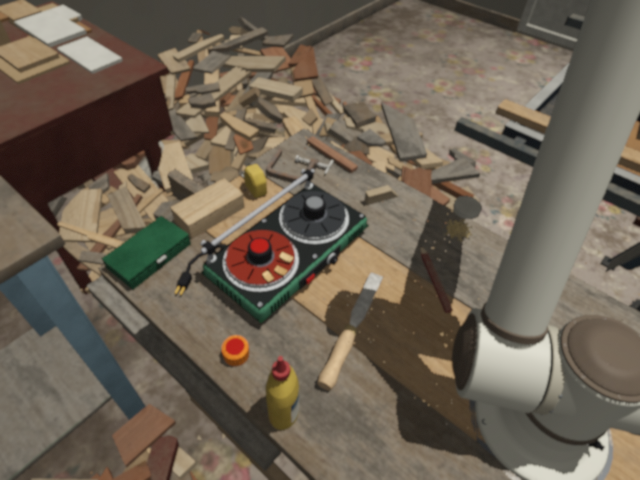

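```bash
python3 - <<'E'
from h import *
s=imaging.capture("scene");t=imaging.capture("top")
P=lambda p,k:[np.array(d["at"])*[640,480] for d in models.place_of(p,k)]
def show(n,a,b): 
    x,e=tri(s,a,t,b); print(n,np.round(x,4),np.round(e,4))
rd=P(t,"red_disc")[0]
for k in ["red_disc","grey_disc","grey_cap","scraper_mid","sharpener"]:
    for a in P(s,k): show(k,a,P(t,k)[0])
for c in models.cut_out(s,"chip_1")+models.cut_out(t,"chip_1"):
    m=c["region"];ys,xs=np.nonzero(m);p=s if c["shot"]==s["shot"] else t if "shot" in c else None
for n,p in (("s",s),("t",t)):
    for c in models.cut_out(p,"chip_1"):
        ys,xs=np.nonzero(c["region"]);print(n,"chip",round(c["confidence"],2),len(xs),np.round(atz(p,(xs.mean(),ys.mean()),.071),4))
    for c in models.cut_out(p,"scraper")[:1]:
        m=c["region"].astype(np.uint8);q=cv2.findContours(m,0,2)[0];q=max(q,key=cv2.contourArea)
        b=cv2.boxPoints(cv2.minAreaRect(q));print(n,"scr",[np.round(atz(p,u,.03)[:2],4).tolist() for u in b])
    for c in models.cut_out(p,"red_cap")[:3]:
        ys,xs=np.nonzero(c["region"]);print(n,"cap",round(c["confidence"],2),len(xs),xs.mean(),ys.mean())
    for k in("red_disc","grey_disc"):
        u=P(p,k)[0];print(n,k,np.round(atz(p,u,.052),4))
E
```

```text
red_disc [0.5257 0.0947 0.0575] [0.0013 0.0013]
red_disc [0.5233 0.0935 0.0737] [0.0019 0.0019]
grey_disc [ 0.5298 -0.0535  0.0591] [0.0008 0.0008]
grey_cap [ 0.5337 -0.0615  0.0599] [0.0023 0.0023]
grey_cap [ 0.5808 -0.0668 -0.1311] [0.0103 0.0103]
scraper_mid [ 0.4839 -0.2414  0.0186] [0.0013 0.0013]
sharpener [ 0.5294  0.0224 -0.004 ] [0.0031 0.0031]Traceback (most recent call last):
  File "<stdin>", line 10, in <module>
KeyError: 'shot'
```

The top view shows the red disc on the left with its cap at (244,229) and three chips on the near half at (230,259), (245,265) and (262,255). The grey disc is on the right at (340,228), the offcut at (445,257), and the orange look-alike at (160,289). The scene view agrees: red cap at (260,248), offcut at (380,194).

```bash
python3 - <<'E'
from h import *
s=imaging.capture("scene");t=imaging.capture("top")
P=lambda p,k:[np.array(d["at"])*[640,480] for d in models.place_of(p,k)]
def redtop(p,c):
    f=p["frame"].astype(int);m=((f[...,2]>190)&(f[...,1]<60)).astype(np.uint8)
    n,l,st,ce=cv2.connectedComponentsWithStats(m)
    return [(st[i,4],ce[i]) for i in range(1,n) if st[i,4]>30 and np.hypot(*(ce[i]-c))<30]
a=redtop(s,(260,248));b=redtop(t,(244,229));print(a,b)
if a and b: print("captop",tri(s,max(a,key=lambda q:q[0])[1],t,max(b,key=lambda q:q[0])[1]))
for n,p in (("s",s),("t",t)):
    for c in models.cut_out(p,"chip_1"):
        ys,xs=np.nonzero(c["region"]);w=np.array([atz(p,u,.07)[:2] for u in zip(xs,ys)]);print(n,"chip",round(c["confidence"],2),len(xs),np.round(w.mean(0),4),np.round(w.min(0),3),np.round(w.max(0),3))
    for c in models.cut_out(p,"scraper")[:1]:
        m=c["region"].astype(np.uint8);q=cv2.findContours(m,0,2)[0];q=max(q,key=cv2.contourArea)
        b=cv2.boxPoints(cv2.minAreaRect(q));print(n,"scr",[np.round(atz(p,u,.03)[:2],4).tolist() for u in b])
    for k in("red_disc","grey_disc"):
        u=P(p,k)[0];print(n,k,np.round(atz(p,u,.052),4))
# disc ellipses in top via white ring
f=t["frame"]
for k in("red_disc","grey_disc"):
    m=models.cut_out(t,k)[0]["region"].astype(np.uint8);q=max(cv2.findContours(m,0,2)[0],key=cv2.contourArea)
    e=cv2.fitEllipse(cv2.convexHull(q));print(k,e,np.round(atz(t,e[0],.066),4))
cv2.imwrite("pics/c1.png",cv2.resize(f[215:300,190:480],None,fx=2.7,fy=2.7,interpolation=2))
E
```

```text
[] []
s chip 0.63 70 [0.4863 0.1205] [0.475 0.113] [0.497 0.128]
s chip 0.52 63 [0.4917 0.0662] [0.481 0.059] [0.503 0.074]
s chip 0.44 82 [0.4782 0.0956] [0.467 0.088] [0.49  0.104]
s chip 0.33 422 [ 0.4624 -0.1907] [ 0.432 -0.227] [ 0.49 -0.15]
s scr [[0.5165, -0.2089], [0.4818, -0.2809], [0.451, -0.2509], [0.4854, -0.1813]]
s red_disc [0.5335 0.096  0.052 ]
s grey_disc [ 0.5354 -0.0568  0.052 ]
t chip 0.55 87 [0.4856 0.1217] [0.476 0.115] [0.496 0.128]
t chip 0.46 120 [0.4907 0.0672] [0.478 0.061] [0.503 0.074]
t chip 0.27 667 [ 0.4806 -0.2309] [ 0.455 -0.267] [ 0.504 -0.194]
t scr [[0.4923, -0.201], [0.5141, -0.2123], [0.4789, -0.2827], [0.4573, -0.2712]]
t red_disc [0.5255 0.0922 0.052 ]
t grey_disc [ 0.5328 -0.0515  0.052 ]
red_disc ((245.9466094970703, 232.3162078857422), (79.35686492919922, 80.40660095214844), 92.1957015991211) [0.5299 0.0946 0.066 ]
grey_disc ((338.894775390625, 230.60682678222656), (79.43152618408203, 80.30197143554688), 102.87273406982422) [ 0.529  -0.0573  0.066 ]
```

View pics/c1.png

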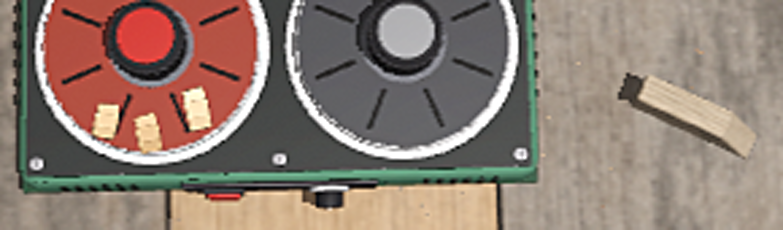

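The crop shows three chips on the near half of the red disc, in front of its cap, with the grey cap on the right. The offcut's slanted end points to the lower right, which matches -y.

```bash
cat >> h.py <<'E'
def plan(target,yaw,n,start=None):
    """rows (tool axes) to bring TCP to target with tool y at world angle yaw (deg), tool down"""
    s=r.sense();p=np.array(s["tcp_pos"]) if start is None else np.array(start[:3]);R=np.array(s["ee_rot"])
    a=np.degrees(np.arctan2(R[1,1],R[0,1])) if start is None else start[3]
    dy=(yaw-a+180)%360-180;d=(np.array(target)-p)/n
    print("from",np.round(p,4),round(a,1),"turn",round(-dy,1))
    for i in range(n):
        t=np.radians(a+dy*i/n);y=np.array([np.cos(t),np.sin(t),0]);z=np.array([0,0,-1.]);x=np.cross(y,z)
        print([np.round([d@x,d@y,d@z],4).tolist(),round(-dy/n,2)])
E
python3 - <<'E'
from h import *
plan([.486,-.241,.09],153.6,15)
E
```

```text
from [ 0.1375 -0.6097  0.1895] 102.7 turn -50.9
[[-0.0281, 0.0189, 0.0066], np.float64(-3.39)]
[[-0.0291, 0.0172, 0.0066], np.float64(-3.39)]
[[-0.0301, 0.0154, 0.0066], np.float64(-3.39)]
[[-0.031, 0.0136, 0.0066], np.float64(-3.39)]
[[-0.0317, 0.0118, 0.0066], np.float64(-3.39)]
[[-0.0324, 0.0099, 0.0066], np.float64(-3.39)]
[[-0.0329, 0.0079, 0.0066], np.float64(-3.39)]
[[-0.0333, 0.006, 0.0066], np.float64(-3.39)]
[[-0.0336, 0.004, 0.0066], np.float64(-3.39)]
[[-0.0338, 0.002, 0.0066], np.float64(-3.39)]
[[-0.0338, -0.0, 0.0066], np.float64(-3.39)]
[[-0.0338, -0.002, 0.0066], np.float64(-3.39)]
[[-0.0336, -0.004, 0.0066], np.float64(-3.39)]
[[-0.0333, -0.006, 0.0066], np.float64(-3.39)]
[[-0.0329, -0.008, 0.0066], np.float64(-3.39)]
```

>>> apply_moves:
  moves:
    - [[-0.028,0.019,0.0066],-3.4]
    - [[-0.029,0.017,0.0066],-3.4]
    - [[-0.03,0.0155,0.0066],-3.4]
    - [[-0.031,0.0135,0.0066],-3.4]
    - [[-0.0317,0.012,0.0066],-3.4]
  hand: 0.06

```text
time_s: 2.87
tcp_pos: [0.2541, -0.4856, 0.1564]
ee_rot: [[-0.867, -0.498, 0.0], [-0.498, 0.867, -0.0], [-0.0, -0.001, -1.0]]
wrist_force: [1.3, 0.3, 0.6]
gripper_width: 0.73
gripper_force: 0.0
```

>>> apply_moves:
  moves:
    - [[-0.0325,0.01,0.0066],-3.4]
    - [[-0.033,0.008,0.0066],-3.4]
    - [[-0.0333,0.006,0.0066],-3.4]
    - [[-0.0336,0.004,0.0066],-3.4]
    - [[-0.034,0.002,0.0066],-3.4]

```text
time_s: 3.28
tcp_pos: [0.3706, -0.3618, 0.1236]
ee_rot: [[-0.684, -0.73, 0.001], [-0.73, 0.684, -0.0], [-0.0, -0.001, -1.0]]
wrist_force: [0.4, -1.0, -0.5]
gripper_width: 0.691
gripper_force: 0.0
```

>>> apply_moves:
  moves:
    - [[-0.034,0,0.0066],-3.4]
    - [[-0.034,-0.002,0.0066],-3.4]
    - [[-0.0336,-0.004,0.0066],-3.4]
    - [[-0.033,-0.006,0.0066],-3.4]
    - [[-0.03,-0.007,0.0066],-3.4]

```text
time_s: 3.7
tcp_pos: [0.4849, -0.2404, 0.0906]
ee_rot: [[-0.44, -0.898, 0.001], [-0.898, 0.44, -0.0], [-0.0, -0.001, -1.0]]
wrist_force: [0.4, -0.8, 0.2]
gripper_width: 0.689
gripper_force: 0.0
```

```bash
python3 - <<'E'
from h import *
print(r.sense()["joints"].round(1),r.sense()["time_s"])
plan([.486,-.241,.008],153.6,5)
t=imaging.capture("top");cv2.imwrite("pics/t2.png",cv2.resize(t["frame"][190:340,380:540],None,fx=3,fy=3))
E
```

```text
[ -9.2  19.4 -19.3   0.  -51.3 -16.9] 3.7
from [ 0.4849 -0.2404  0.0906] 153.9 turn 0.3
[[0.0, -0.0003, 0.0165], np.float64(0.06)]
[[0.0, -0.0003, 0.0165], np.float64(0.06)]
[[0.0, -0.0003, 0.0165], np.float64(0.06)]
[[0.0, -0.0003, 0.0165], np.float64(0.06)]
[[0.0, -0.0003, 0.0165], np.float64(0.06)]
```

View pics/t2.png

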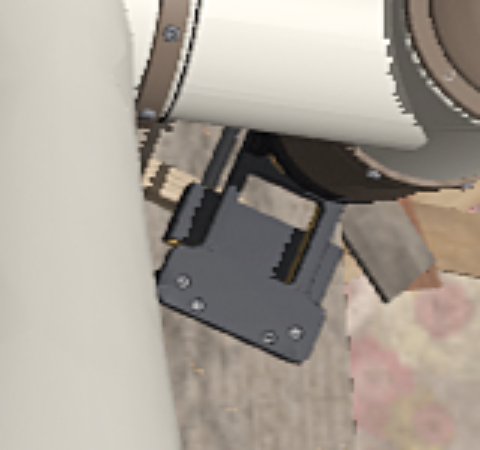

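The offcut shows between the fingers at crop (170,180) and (280,200), so the gripper straddles it. I'll go down and grip.

>>> apply_moves:
  moves:
    - [[0,0,0.02],0.1]
    - [[0,0,0.02],0.1]
    - [[0,0,0.02],0.1]
    - [[0,0,0.015],0]
    - [[0,0,0.007],0]

```text
time_s: 4.17
tcp_pos: [0.4822, -0.2416, 0.0066]
ee_rot: [[-0.448, -0.894, -0.003], [-0.894, 0.448, 0.001], [0.001, 0.003, -1.0]]
wrist_force: [0.3, 0.1, -0.9]
gripper_width: 0.692
gripper_force: 0.0
```

>>> apply_moves:
  moves:
    - [[0,0,0],0]
    - [[0,0,0],0]
    - [[0,0,0],0]
    - [[0,0,0],0]
    - [[0,0,0],0]
  hand: 0.0

```text
time_s: 4.58
tcp_pos: [0.4842, -0.2422, 0.0096]
ee_rot: [[-0.448, -0.894, 0.002], [-0.894, 0.448, -0.0], [-0.001, -0.002, -1.0]]
wrist_force: [-0.5, 0.0, -0.7]
gripper_width: 0.394
gripper_force: 0.0
```

>>> apply_moves:
  moves:
    - [[0,0,0],0]
    - [[0,0,-0.02],0]
    - [[0,0,-0.03],0]
    - [[0,0,-0.04],0]
    - [[0,0,-0.03],0]

```text
time_s: 5.0
tcp_pos: [0.484, -0.2423, 0.1315]
ee_rot: [[-0.447, -0.894, 0.002], [-0.894, 0.447, -0.001], [0.0, -0.002, -1.0]]
wrist_force: [1.8, -1.0, 0.2]
gripper_width: 0.042
gripper_force: 0.0
```

```bash
python3 - <<'E'
from h import *
s=imaging.capture("scene")
cv2.imwrite("pics/s3.png",cv2.resize(s["frame"][80:300,200:480],None,fx=2.8,fy=2.7))
plan([.4595,.04,.127],90,12)
E
```

```text
from [ 0.488  -0.2438  0.1379] 153.5 turn 63.5
[[-0.0201, 0.0127, 0.0009], np.float64(5.29)]
[[-0.0189, 0.0145, 0.0009], np.float64(5.29)]
[[-0.0174, 0.0162, 0.0009], np.float64(5.29)]
[[-0.0159, 0.0177, 0.0009], np.float64(5.29)]
[[-0.0142, 0.0191, 0.0009], np.float64(5.29)]
[[-0.0124, 0.0203, 0.0009], np.float64(5.29)]
[[-0.0104, 0.0214, 0.0009], np.float64(5.29)]
[[-0.0084, 0.0222, 0.0009], np.float64(5.29)]
[[-0.0063, 0.0229, 0.0009], np.float64(5.29)]
[[-0.0042, 0.0234, 0.0009], np.float64(5.29)]
[[-0.002, 0.0237, 0.0009], np.float64(5.29)]
[[0.0002, 0.0238, 0.0009], np.float64(5.29)]
```

View pics/s3.png

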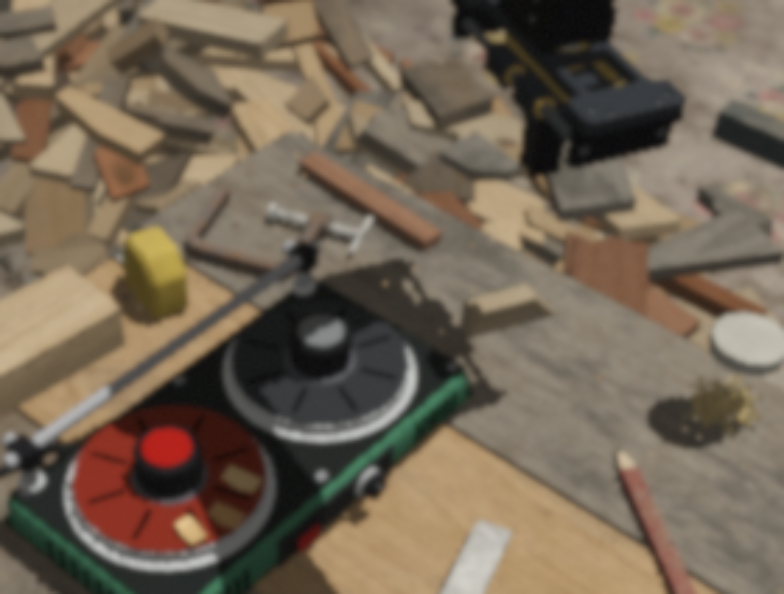

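The lift came before the fingers had closed, and the offcut is still on the bench at crop (505,300). I'll measure it again and retry with a longer wait.

```bash
python3 - <<'E'
from h import *
s=imaging.capture("scene");t=imaging.capture("top")
for n,p in (("s",s),("t",t)):
    print(n,[(round(d["confidence"],2),np.round(atz(p,np.array(d["at"])*[640,480],.015),4)) for d in models.place_of(p,"scraper_mid")])
    for c in models.cut_out(p,"scraper")[:1]:
        m=c["region"].astype(np.uint8);q=max(cv2.findContours(m,0,2)[0],key=cv2.contourArea)
        print("scr",round(c["confidence"],2),[np.round(atz(p,u,.03)[:2],4).tolist() for u in cv2.boxPoints(cv2.minAreaRect(q))])
plan([.486,-.241,.008],153.6,5)
E
```

```text
s [(0.66, array([ 0.4844, -0.2478,  0.015 ])), (0.21, array([ 0.4828, -0.2471,  0.015 ]))]
scr 0.68 [[0.5182, -0.2099], [0.4811, -0.284], [0.4481, -0.2511], [0.4848, -0.1797]]
t [(0.75, array([ 0.4861, -0.2438,  0.015 ])), (0.5, array([0.5426, 0.1025, 0.015 ])), (0.31, array([ 0.481 , -0.2413,  0.015 ]))]
scr 0.66 [[0.4868, -0.2151], [0.5057, -0.2257], [0.4931, -0.2489], [0.4742, -0.2382]]
from [ 0.4823 -0.2417  0.1272] 153.4 turn -0.2
[[-0.0004, -0.0006, 0.0238], np.float64(-0.04)]
[[-0.0004, -0.0006, 0.0238], np.float64(-0.04)]
[[-0.0004, -0.0006, 0.0238], np.float64(-0.04)]
[[-0.0004, -0.0006, 0.0238], np.float64(-0.04)]
[[-0.0004, -0.0006, 0.0238], np.float64(-0.04)]
```

>>> apply_moves:
  moves:
    - [[0,0,0],0]
    - [[0,0,0],0]
    - [[0,0,0],0]
    - [[0,0,0.01],0]
    - [[-0.002,-0.002,0.02],0]
  hand: 0.05

```text
time_s: 5.77
tcp_pos: [0.4877, -0.2416, 0.0998]
ee_rot: [[-0.447, -0.894, 0.005], [-0.894, 0.447, -0.001], [-0.001, -0.005, -1.0]]
wrist_force: [1.1, -0.3, 0.1]
gripper_width: 0.301
gripper_force: 0.0
```

>>> apply_moves:
  moves:
    - [[0,0,0.02],0]
    - [[0,0,0.02],0]
    - [[0,0,0.02],0]
    - [[0,0,0.02],0]
    - [[0,0,0.01],0]

```text
time_s: 6.18
tcp_pos: [0.484, -0.2405, 0.0054]
ee_rot: [[-0.448, -0.894, -0.005], [-0.894, 0.448, 0.001], [0.001, 0.005, -1.0]]
wrist_force: [-0.1, 0.3, 0.7]
gripper_width: 0.565
gripper_force: 0.0
```

>>> apply_moves:
  moves:
    - [[0,0,0],0]
    - [[0,0,0],0]
    - [[0,0,0],0]
    - [[0,0,0],0]
    - [[0,0,0],0]
  hand: 0.0

```text
time_s: 6.6
tcp_pos: [0.487, -0.2412, 0.0097]
ee_rot: [[-0.448, -0.894, 0.002], [-0.894, 0.448, -0.0], [-0.001, -0.002, -1.0]]
wrist_force: [0.5, -1.2, 0.3]
gripper_width: 0.283
gripper_force: 0.0
```

>>> apply_moves:
  moves:
    - [[0,0,0],0]
    - [[0,0,0],0]
    - [[0,0,0],0]
    - [[0,0,0],0]
    - [[0,0,0],0]

```text
time_s: 7.02
tcp_pos: [0.4861, -0.2411, 0.0086]
ee_rot: [[-0.448, -0.894, 0.0], [-0.894, 0.448, -0.0], [-0.0, -0.0, -1.0]]
wrist_force: [-0.2, -0.3, 0.0]
gripper_width: 0.009
gripper_force: 0.0
```

```bash
python3 - <<'E'
from h import *
s=imaging.capture("scene")
def proj(p,X):
    K=np.array(p["intrinsics"]);c=np.array(p["orientation"]).T@(np.array(X)-p["eye"]);u=K@c/c[2];return u[:2]
print(proj(s,r.sense()["tcp_pos"]),proj(s,[.484,-.241,.138]),proj(s,[.484,-.241,.015]),r.sense()["gripper_width"])
print([(round(d["confidence"],2),np.round(np.array(d["at"])*[640,480])) for d in models.place_of(s,"scraper_mid")])
cv2.imwrite("pics/s4.png",cv2.resize(s["frame"][100:260,300:500],None,fx=3.5,fy=3.5,interpolation=2))
E
```

```text
[379.89458419 197.47754606] [389.01613296 153.26071322] [381.01108256 195.89316879] 0.007120837352753323
[(0.75, array([381., 195.])), (0.36, array([384., 193.]))]
```

View pics/s4.png

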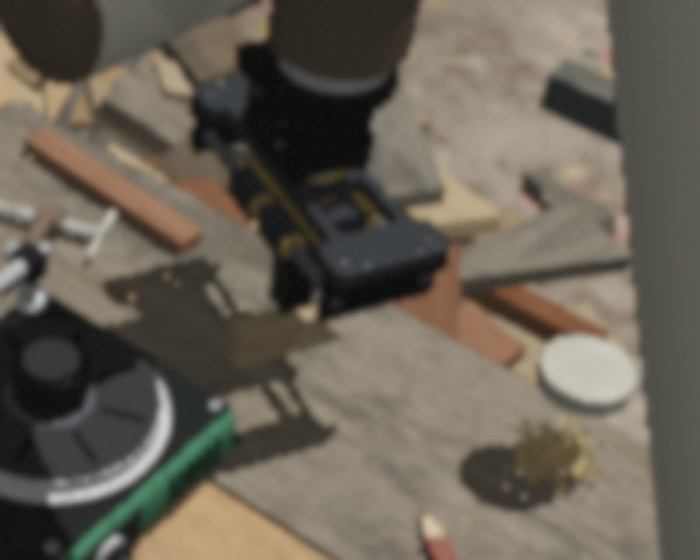

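The gripper shut on nothing. The offcut is still at about (381,195), in front of the fingers. I'll compare the projected TCP with where the fingers appear and with a new offcut measurement.

```bash
python3 - <<'E'
from h import *
t=imaging.capture("top");s=imaging.capture("scene")
def proj(p,X):
    K=np.array(p["intrinsics"]);c=np.array(p["orientation"]).T@(np.array(X)-p["eye"]);u=K@c/c[2];return u[:2].round(1)
print("t2 TCP",proj(t,[.4849,-.2404,.0906]),"z.16",proj(t,[.4849,-.2404,.16]),"scr",proj(t,[.484,-.241,.015]))
print("now",r.sense()["tcp_pos"],r.sense()["gripper_width"],proj(t,r.sense()["tcp_pos"]))
a=cv2.resize(t["frame"][200:310,380:520],None,fx=3.5,fy=3.5,interpolation=2)
b=cv2.resize(s["frame"][150:220,340:440],None,fx=4,fy=4,interpolation=2)
b=cv2.convertScaleAbs(b,alpha=2.2);b=cv2.copyMakeBorder(b,0,110,0,0,0) if b.shape[0]<385 else b
h=max(a.shape[0],b.shape[0]);pad=lambda i:cv2.copyMakeBorder(i,0,h-i.shape[0],0,0,cv2.BORDER_CONSTANT)
o=np.hstack([pad(a),pad(b)]);o=cv2.resize(o,None,fx=.88,fy=.88);print(o.shape);cv2.imwrite("pics/x5.png",o)
E
```

```text
t2 TCP [455.4 252.2] z.16 [467.  245.3] scr [444.9 259.2]
now [ 0.48611436 -0.24103635  0.00851228] 0.005174852901957055 [444.  258.5]
(343, 783, 3)
```

View pics/x5.png

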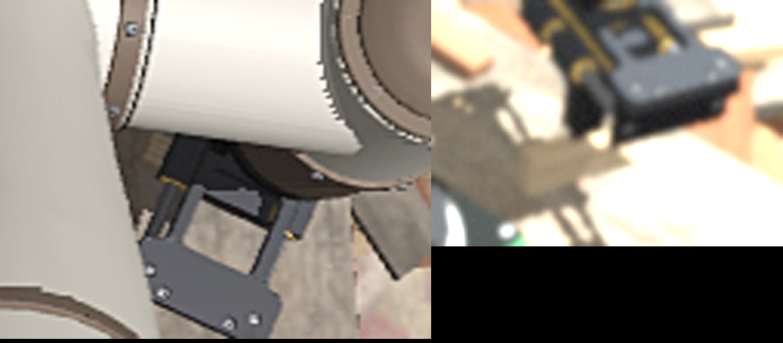

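>>> apply_moves:
  moves:
    - [[0,0,-0.03],0]
    - [[0,0,-0.04],0]
    - [[0,0,-0.04],0]
    - [[0,0,0],0]
    - [[0,0,0],0]

```text
time_s: 7.63
tcp_pos: [0.488, -0.2414, 0.1214]
ee_rot: [[-0.448, -0.894, 0.007], [-0.894, 0.448, -0.001], [-0.002, -0.006, -1.0]]
wrist_force: [0.3, 0.1, -0.5]
gripper_width: -0.001
gripper_force: 0.0
```

```bash
python3 - <<'E'
from h import *
import pickle
for n in("scene","top"):
    p=imaging.capture(n);cv2.imwrite(f"/tmp/{n}_shut.png",p["frame"])
print(r.sense()["tcp_pos"],r.sense()["gripper_width"])
E
```

```text
[ 0.48531065 -0.2406913   0.11784948] 0.0018975999307366345
```

>>> apply_moves:
  moves:
    - [[0,0,0],0]
    - [[0,0,0],0]
    - [[0,0,0],0]
    - [[0,0,0],0]
    - [[0,0,0],0]
  hand: 0.05

```text
time_s: 8.15
tcp_pos: [0.4859, -0.241, 0.118]
ee_rot: [[-0.448, -0.894, -0.001], [-0.894, 0.448, 0.0], [0.0, 0.001, -1.0]]
wrist_force: [-0.2, -0.3, 0.0]
gripper_width: 0.296
gripper_force: 0.0
```

>>> apply_moves:
  moves:
    - [[0,0,0],0]
    - [[0,0,0],0]
    - [[0,0,0],0]
    - [[0,0,0],0]
    - [[0,0,0],0]

```text
time_s: 8.57
tcp_pos: [0.4861, -0.241, 0.1186]
ee_rot: [[-0.448, -0.894, 0.0], [-0.894, 0.448, 0.0], [-0.0, -0.0, -1.0]]
wrist_force: [0.5, -0.1, -0.9]
gripper_width: 0.563
gripper_force: 0.0
```

```bash
python3 - <<'E'
from h import *
def proj(p,X):
    K=np.array(p["intrinsics"]);c=np.array(p["orientation"]).T@(np.array(X)-p["eye"]);u=K@c/c[2];return u[:2].round(1)
T=r.sense()["tcp_pos"];print(T,r.sense()["gripper_width"])
out=[]
for n,(x,y) in(("scene",(330,80)),("top",(390,190))):
    p=imaging.capture(n);q=cv2.imread(f"/tmp/{n}_shut.png");f=p["frame"]
    d=cv2.absdiff(f,q).max(2)>25
    ys,xs=np.nonzero(d);print(n,len(xs),xs.min(),xs.max(),ys.min(),ys.max(),proj(p,T),proj(p,T+[0,0,.07]))
    for im in(q,f):
        c=cv2.resize(im[y:y+110,x:x+145],None,fx=2.7,fy=2.7,interpolation=2)
        u=(proj(p,T)-[x,y])*2.7;cv2.circle(c,tuple(int(v) for v in u),4,(255,0,255),1);out.append(c)
cv2.imwrite("pics/x6.png",np.vstack([np.hstack(out[:2]),np.hstack(out[2:])]))
E
```

```text
[ 0.48614112 -0.24104282  0.1186032 ] 0.56329811937186
scene 2341 237 639 0 446 [386.8 160.1] [391.9 132.8]
top 3117 134 618 124 476 [460.2 248.8] [472.7 241.3]
```

View pics/x6.png

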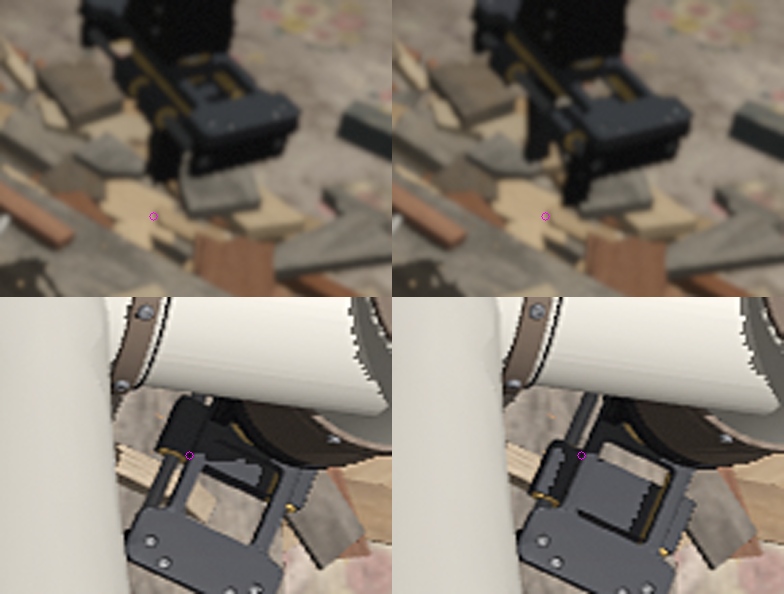

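The pictures show the fingertips about 13 px (roughly 3 cm) above the projected TCP. If so, the gripper closed just over the offcut's top edge. I'll go down at the offcut in small steps and watch the force.

>>> apply_moves:
  moves:
    - [[0,0,0.03],0]
    - [[0,0,0.03],0]
    - [[0,0,0.03],0]
    - [[0,0,0.015],0]
    - [[0,0,0],0]

```text
time_s: 9.08
tcp_pos: [0.483, -0.2403, 0.0099]
ee_rot: [[-0.448, -0.894, -0.008], [-0.894, 0.448, 0.002], [0.002, 0.008, -1.0]]
wrist_force: [0.2, 0.5, -0.6]
gripper_width: 0.578
gripper_force: 0.0
```

>>> apply_moves:
  moves:
    - [[0,0,0.003],0]
    - [[0,0,0.002],0]
    - [[0,0,0],0]

```text
time_s: 9.33
tcp_pos: [0.4871, -0.2412, 0.0096]
ee_rot: [[-0.447, -0.894, 0.002], [-0.894, 0.447, -0.0], [-0.001, -0.002, -1.0]]
wrist_force: [0.2, 0.9, 0.4]
gripper_width: 0.574
gripper_force: 0.0
```

>>> apply_moves:
  moves:
    - [[0,0,0.002],0]
    - [[0,0,0.002],0]
    - [[0,0,0],0]

```text
time_s: 9.58
tcp_pos: [0.4862, -0.241, 0.0049]
ee_rot: [[-0.448, -0.894, 0.001], [-0.894, 0.448, -0.0], [-0.0, -0.001, -1.0]]
wrist_force: [-0.1, -0.1, -1.1]
gripper_width: 0.577
gripper_force: 0.0
```

>>> apply_moves:
  moves:
    - [[0,0,0.002],0]
    - [[0,0,0.002],0]
    - [[0,0,0.002],0]

```text
time_s: 9.83
tcp_pos: [0.4862, -0.2411, -0.0015]
ee_rot: [[-0.448, -0.894, 0.0], [-0.894, 0.448, -0.0], [-0.0, -0.0, -1.0]]
wrist_force: [-1.3, -0.3, -0.0]
gripper_width: 0.575
gripper_force: 0.0
```

>>> apply_moves:
  moves:
    - [[0,0,0.002],0]
    - [[0,0,0.002],0]
    - [[0,0,0],0]

```text
time_s: 10.08
tcp_pos: [0.4857, -0.241, -0.006]
ee_rot: [[-0.448, -0.894, -0.001], [-0.894, 0.448, 0.0], [0.0, 0.001, -1.0]]
wrist_force: [-0.8, -0.3, 0.3]
gripper_width: 0.577
gripper_force: 0.0
```

There's no contact at z = -6 mm, so the reported TCP really does read low compared with the fingertips. I'll carry on down in guarded steps.

>>> apply_moves:
  moves:
    - [[0,0,0.003],0]
    - [[0,0,0.003],0]
    - [[0,0,0],0]

```text
time_s: 10.33
tcp_pos: [0.4856, -0.2409, -0.0121]
ee_rot: [[-0.448, -0.894, -0.001], [-0.894, 0.448, 0.0], [0.0, 0.001, -1.0]]
wrist_force: [0.3, 0.1, -0.5]
gripper_width: 0.579
gripper_force: 0.0
```

>>> apply_moves:
  moves:
    - [[0,0,0.002],0]
    - [[0,0,0.002],0]
    - [[0,0,0.002],0]
    - [[0,0,0],0]

```text
time_s: 10.67
tcp_pos: [0.4858, -0.241, -0.0179]
ee_rot: [[-0.448, -0.894, -0.001], [-0.894, 0.448, 0.0], [0.0, 0.001, -1.0]]
wrist_force: [1.0, 0.1, 1.1]
gripper_width: 0.573
gripper_force: 0.0
```

>>> apply_moves:
  moves:
    - [[0,0,0.002],0]
    - [[0,0,0.001],0]
    - [[0,0,0],0]

```text
time_s: 10.92
tcp_pos: [0.486, -0.241, -0.0207]
ee_rot: [[-0.448, -0.894, -0.0], [-0.894, 0.448, 0.0], [0.0, 0.0, -1.0]]
wrist_force: [0.6, 0.3, -0.0]
gripper_width: 0.571
gripper_force: 0.0
```

>>> apply_moves:
  moves:
    - [[0,0,0.002],0]
    - [[0,0,0.001],0]
    - [[0,0,0],0]

```text
time_s: 11.17
tcp_pos: [0.4859, -0.241, -0.0237]
ee_rot: [[-0.448, -0.894, -0.0], [-0.894, 0.448, 0.0], [0.0, 0.0, -1.0]]
wrist_force: [-0.3, 0.6, 0.1]
gripper_width: 0.571
gripper_force: 0.0
```

>>> apply_moves:
  moves:
    - [[0,0,0.001],0]
    - [[0,0,0.001],0]
    - [[0,0,0],0]

```text
time_s: 11.42
tcp_pos: [0.486, -0.241, -0.0256]
ee_rot: [[-0.448, -0.894, -0.0], [-0.894, 0.448, 0.0], [0.0, 0.0, -1.0]]
wrist_force: [-0.4, -0.1, 0.0]
gripper_width: 0.578
gripper_force: 0.0
```

>>> apply_moves:
  moves:
    - [[0,0,0.001],0]
    - [[0,0,0.001],0]
    - [[0,0,0],0]

```text
time_s: 11.67
tcp_pos: [0.486, -0.241, -0.0276]
ee_rot: [[-0.448, -0.894, -0.0], [-0.894, 0.448, 0.0], [0.0, 0.0, -1.0]]
wrist_force: [0.2, -0.6, -0.6]
gripper_width: 0.57
gripper_force: 0.0
```

>>> apply_moves:
  moves:
    - [[0,0,0],0]
    - [[0,0,0],0]
    - [[0,0,0],0]
    - [[0,0,0],0]
    - [[0,0,0],0]
  hand: 0.0

```text
time_s: 12.08
tcp_pos: [0.4862, -0.2411, -0.0274]
ee_rot: [[-0.448, -0.894, 0.0], [-0.894, 0.448, -0.0], [-0.0, -0.0, -1.0]]
wrist_force: [0.3, 0.4, -0.5]
gripper_width: 0.28
gripper_force: 0.0
```

>>> apply_moves:
  moves:
    - [[0,0,0],0]
    - [[0,0,0],0]
    - [[0,0,0],0]

```text
time_s: 12.33
tcp_pos: [0.4862, -0.2411, -0.0274]
ee_rot: [[-0.448, -0.894, 0.0], [-0.894, 0.448, -0.0], [-0.0, -0.0, -1.0]]
wrist_force: [0.4, -0.6, 0.4]
gripper_width: 0.209
gripper_force: 30.0
```

The gripper now holds the offcut, 18 mm wide at 30 N. With its foot on the bench the TCP reads z = -0.0274, so I'll work from that. Lifting it to check how it sits in the grip.

>>> apply_moves:
  moves:
    - [[0,0,-0.02],0]
    - [[0,0,-0.03],0]
    - [[0,0,-0.04],0]
    - [[0,0,-0.03],0]
    - [[0,0,0],0]

```text
time_s: 12.75
tcp_pos: [0.4908, -0.2425, 0.0995]
ee_rot: [[-0.446, -0.895, 0.013], [-0.895, 0.446, -0.004], [-0.002, -0.014, -1.0]]
wrist_force: [1.4, 0.6, 0.5]
gripper_width: 0.202
gripper_force: 30.0
```

```bash
python3 - <<'E'
from h import *
print(r.sense()["gripper_width"],r.sense()["gripper_force"])
s=imaging.capture("scene");t=imaging.capture("top")
for n,p in (("s",s),("t",t)):
    print(n,[(round(d["confidence"],2),np.round(atz(p,np.array(d["at"])*[640,480],.135),4)) for d in models.place_of(p,"scraper_mid")])
plan([.4595,.03,.11],90,13)
E
```

```text
0.20162614192460493 30.000096363946795
s [(0.66, array([ 0.4939, -0.259 ,  0.135 ]))]
t []
from [ 0.485  -0.2407  0.0915] 153.4 turn 63.4
[[-0.0177, 0.0111, -0.0014], np.float64(4.88)]
[[-0.0167, 0.0126, -0.0014], np.float64(4.88)]
[[-0.0156, 0.0139, -0.0014], np.float64(4.88)]
[[-0.0144, 0.0152, -0.0014], np.float64(4.88)]
[[-0.013, 0.0164, -0.0014], np.float64(4.88)]
[[-0.0116, 0.0174, -0.0014], np.float64(4.88)]
[[-0.0101, 0.0183, -0.0014], np.float64(4.88)]
[[-0.0085, 0.0191, -0.0014], np.float64(4.88)]
[[-0.0068, 0.0198, -0.0014], np.float64(4.88)]
[[-0.0051, 0.0203, -0.0014], np.float64(4.88)]
[[-0.0034, 0.0206, -0.0014], np.float64(4.88)]
[[-0.0016, 0.0209, -0.0014], np.float64(4.88)]
[[0.0002, 0.0209, -0.0014], np.float64(4.88)]
```

>>> apply_moves:
  moves:
    - [[-0.0177,0.0111,-0.0014],4.9]
    - [[-0.0167,0.0126,-0.0014],4.9]
    - [[-0.0156,0.0139,-0.0014],4.9]
    - [[-0.0144,0.0152,-0.0014],4.9]
    - [[-0.013,0.0164,-0.0014],4.9]

```text
time_s: 13.37
tcp_pos: [0.4748, -0.1361, 0.0977]
ee_rot: [[-0.781, -0.624, -0.004], [-0.624, 0.781, 0.0], [0.003, 0.003, -1.0]]
wrist_force: [0.5, -0.5, -0.7]
gripper_width: 0.202
gripper_force: 30.0
```

>>> apply_moves:
  moves:
    - [[-0.0116,0.0174,-0.0014],4.9]
    - [[-0.0101,0.0183,-0.0014],4.9]
    - [[-0.0085,0.0191,-0.0014],4.9]
    - [[-0.0068,0.0198,-0.0014],4.9]
    - [[-0.0051,0.0203,-0.0014],4.9]

```text
time_s: 13.78
tcp_pos: [0.4654, -0.0321, 0.1049]
ee_rot: [[-0.97, -0.245, -0.004], [-0.245, 0.97, -0.001], [0.004, 0.0, -1.0]]
wrist_force: [-0.2, 0.1, -0.6]
gripper_width: 0.202
gripper_force: 30.0
```

>>> apply_moves:
  moves:
    - [[-0.0034,0.0206,-0.0014],4.9]
    - [[-0.0016,0.0209,-0.0014],4.8]
    - [[0,0.0209,-0.0014],4.8]
    - [[0,0,0],0]
    - [[0,0,0],0]

```text
time_s: 14.2
tcp_pos: [0.4605, 0.0301, 0.1094]
ee_rot: [[-1.0, -0.001, -0.003], [-0.001, 1.0, -0.001], [0.003, -0.001, -1.0]]
wrist_force: [0.2, -0.1, -1.0]
gripper_width: 0.201
gripper_force: 30.0
```

```bash
python3 - <<'E'
from h import *
S=r.sense();print(S["tcp_pos"],S["joints"].round(1),S["gripper_force"])
s=imaging.capture("scene");t=imaging.capture("top")
U={}
for n,p in (("s",s),("t",t)):
    L=models.place_of(p,"scraper_mid");U[n]=[np.array(d["at"])*[640,480] for d in L]
    print(n,[(round(d["confidence"],2),np.round(atz(p,np.array(d["at"])*[640,480],.152),4)) for d in L])
    for c in models.cut_out(p,"scraper")[:2]:
        m=c["region"].astype(np.uint8);q=max(cv2.findContours(m,0,2)[0],key=cv2.contourArea)
        print("scr",round(c["confidence"],2),m.sum(),[np.round(atz(p,u,.152)[:2],4).tolist() for u in cv2.boxPoints(cv2.minAreaRect(q))])
if U["s"] and U["t"]: print(tri(s,U["s"][0],t,U["t"][0]))
cv2.imwrite("/tmp/s7.png",s["frame"]);cv2.imwrite("/tmp/t7.png",t["frame"])
E
```

```text
[0.46046826 0.0300569  0.10942969] [  24.    10.9  -28.2   -0.   -51.  -113.9] 30.00016027595848
s [(0.69, array([0.4563, 0.0356, 0.152 ]))]
scr 0.8 305 [[0.4612, 0.0389], [0.464, 0.0089], [0.4121, 0.0206], [0.4104, 0.0493]]
t []
scr 0.63 183 [[0.4356, 0.0372], [0.4351, 0.0196], [0.4145, 0.02], [0.415, 0.0375]]
```

```bash
python3 - <<'E'
from h import *
s=imaging.capture("scene");t=imaging.capture("top")
out={}
for n,p,c in(("s",s,(260,248)),("t",t,(244,229))):
    f=cv2.imread(f"pics/{n}0.png").astype(int)
    m=((f[...,2]>170)&(f[...,2]-f[...,1]>140)).astype(np.uint8)
    k,l,st,ce=cv2.connectedComponentsWithStats(m)
    g=[(int(st[i,4]),ce[i].round(1)) for i in range(1,k) if st[i,4]>25 and np.hypot(*(ce[i]-c))<40];print(n,g)
    if g: out[n]=max(g,key=lambda q:q[0])[1]
x=tri(s,out["s"],t,out["t"]);print("captop",x)
for n,p in(("s",s),("t",t)): print(atz(p,out[n],.097))
plan([.4605,.03,.0405],90,4)
E
```

```text
s [(120, array([259. , 245.1]))]
t [(319, array([243.6, 227.8]))]
captop (array([0.53128528, 0.09513466, 0.09777184]), [np.float64(6.078267061355721e-05), np.float64(6.0782670613371436e-05)])
[0.53172783 0.09468559 0.097     ]
[0.53148602 0.09524824 0.097     ]
from [0.4614 0.0291 0.1106] 89.9 turn -0.1
[[0.0002, 0.0002, 0.0175], np.float64(-0.03)]
[[0.0002, 0.0002, 0.0175], np.float64(-0.03)]
[[0.0002, 0.0002, 0.0175], np.float64(-0.03)]
[[0.0002, 0.0002, 0.0175], np.float64(-0.03)]
```

The cap top is at (0.5315, 0.095, 0.098), which matches the text's 0.097 height, so the camera heights can be trusted. The blade is aligned along x and centred on the TCP. Now I'll lower it to the right of the chips and sweep left.

>>> apply_moves:
  moves:
    - [[0,0,0.02],0]
    - [[0,0,0.02],0]
    - [[0,0,0.018],0]
    - [[0,0,0.01],0]
    - [[0,0,0],0]

```text
time_s: 15.02
tcp_pos: [0.4596, 0.0288, 0.0407]
ee_rot: [[-1.0, 0.003, -0.005], [0.003, 1.0, -0.002], [0.005, -0.002, -1.0]]
wrist_force: [1.1, -0.4, 0.6]
gripper_width: 0.204
gripper_force: 30.0
```

>>> apply_moves:
  moves:
    - [[0,0,0.001],0]
    - [[0,0,0],0]
    - [[0,0,0],0]

```text
time_s: 15.27
tcp_pos: [0.4622, 0.0299, 0.0426]
ee_rot: [[-1.0, 0.002, 0.002], [0.002, 1.0, 0.001], [-0.002, 0.001, -1.0]]
wrist_force: [-0.0, 0.4, -0.2]
gripper_width: 0.203
gripper_force: 30.0
```

>>> apply_moves:
  moves:
    - [[0.001,0.008,0.001],0]
    - [[0,0.01,0],0]
    - [[0,0.01,0],0]
    - [[0,0.01,0],0]
    - [[0,0.01,0],0]

```text
time_s: 15.68
tcp_pos: [0.4606, 0.0791, 0.0409]
ee_rot: [[-1.0, 0.001, 0.0], [0.001, 1.0, 0.0], [-0.0, 0.0, -1.0]]
wrist_force: [0.5, 0.3, 0.3]
gripper_width: 0.205
gripper_force: 30.0
```

>>> apply_moves:
  moves:
    - [[0,0.01,0],0]
    - [[0,0.01,0],0]
    - [[0,0.01,0],0]
    - [[0,0.01,0],0]
    - [[0,0.01,0],0]

```text
time_s: 16.1
tcp_pos: [0.4605, 0.1288, 0.0407]
ee_rot: [[-1.0, 0.001, -0.0], [0.001, 1.0, -0.0], [0.0, -0.0, -1.0]]
wrist_force: [1.0, -1.1, 0.5]
gripper_width: 0.203
gripper_force: 30.0
```

>>> apply_moves:
  moves:
    - [[0,0.01,0],0]
    - [[0,0.01,0],0]
    - [[0,0.008,0],0]
    - [[0,0,0],0]
    - [[0,0,0],0]

```text
time_s: 16.52
tcp_pos: [0.4605, 0.1561, 0.0407]
ee_rot: [[-1.0, 0.001, -0.0], [0.001, 1.0, -0.0], [0.0, -0.0, -1.0]]
wrist_force: [0.2, -0.1, -0.7]
gripper_width: 0.2
gripper_force: 30.0
```

```bash
python3 - <<'E'
from h import *
S=r.sense();print(S["tcp_pos"],S["gripper_force"],S["wrist_force"])
s=imaging.capture("scene");t=imaging.capture("top")
for n,p in (("s",s),("t",t)):
    for z in(.07,.003):print(n,z,[(round(d["confidence"],2),np.round(atz(p,np.array(d["at"])*[640,480],z)[:2],3)) for d in models.place_of(p,"chip_1")])
cv2.imwrite("pics/x8.png",np.hstack([cv2.resize(s["frame"][190:360,170:340],(400,400)),cv2.resize(t["frame"][180:330,140:290],(400,400))]))
E
```

```text
[0.4605258  0.1561063  0.04065461] 29.999908902682364 [ 0.22164835 -0.09771494 -0.66527004]
s 0.07 []
s 0.003 []
t 0.07 [(0.43, array([ 0.531, -0.062]))]
t 0.003 [(0.43, array([ 0.544, -0.066]))]
```

View pics/x8.png

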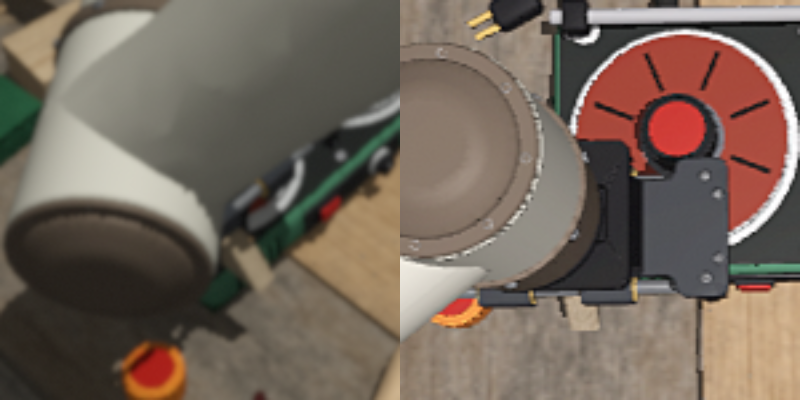

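The arm hides most of the disc, but the visible right-hand part at crop (740,150) has no chips. I'll push a bit further, then lift and move aside to look.

>>> apply_moves:
  moves:
    - [[0,0.008,0],0]
    - [[0,0.008,0],0]
    - [[0,0,0],0]
    - [[0,0,-0.03],0]
    - [[0,0,-0.04],0]

```text
time_s: 17.23
tcp_pos: [0.4581, 0.1705, 0.1084]
ee_rot: [[-1.0, 0.002, -0.008], [0.002, 1.0, -0.005], [0.008, -0.005, -1.0]]
wrist_force: [0.5, 0.8, -0.3]
gripper_width: 0.205
gripper_force: 30.0
```

>>> apply_moves:
  moves:
    - [[0,-0.03,-0.02],0]
    - [[0,-0.041,0],0]
    - [[0,-0.041,0],0]
    - [[0,-0.041,0],0]
    - [[0,-0.041,0],0]

```text
time_s: 17.65
tcp_pos: [0.46, -0.0235, 0.1312]
ee_rot: [[-1.0, 0.0, 0.001], [0.0, 1.0, 0.0], [-0.001, 0.0, -1.0]]
wrist_force: [0.8, -0.4, -0.0]
gripper_width: 0.203
gripper_force: 30.0
```

>>> apply_moves:
  moves:
    - [[0,-0.041,0],0]
    - [[0,-0.041,0],0]
    - [[0,-0.041,0],0]
    - [[0,-0.02,0],0]
    - [[0,0,0],0]

```text
time_s: 18.07
tcp_pos: [0.4599, -0.1684, 0.1305]
ee_rot: [[-1.0, 0.006, -0.0], [0.006, 1.0, -0.0], [0.0, -0.0, -1.0]]
wrist_force: [0.3, 0.7, 0.7]
gripper_width: 0.203
gripper_force: 30.0
```

```bash
python3 - <<'E'
from h import *
S=r.sense();print(S["tcp_pos"],S["gripper_force"],S["time_s"])
s=imaging.capture("scene");t=imaging.capture("top")
for n,p in (("s",s),("t",t)):
    for d in models.place_of(p,"chip_1"):
        u=np.array(d["at"])*[640,480];print(n,round(d["confidence"],2),u.round(),[atz(p,u,z)[:2].round(3).tolist() for z in(.066,.052,0)])
    for c in models.cut_out(p,"chip_1"):
        ys,xs=np.nonzero(c["region"]);print("cut",round(c["confidence"],2),len(xs),xs.mean().round(),ys.mean().round())
    for k in("red_disc","grey_disc"):
        L=models.cut_out(p,k)
        if L:
            m=L[0]["region"];h=cv2.cvtColor(p["frame"],cv2.COLOR_BGR2HSV);M=cv2.erode(cv2.morphologyEx(m.astype(np.uint8),3,np.ones((9,9))),np.ones((5,5)))>0
            pale=M&(p["frame"][...,0]>100)&(p["frame"][...,2].astype(int)-p["frame"][...,0]>25);print(n,k,m.sum(),"pale",pale.sum())
b=t["frame"][170:330,130:350];cv2.imwrite("pics/t9.png",np.hstack([cv2.resize(b,(440,320)),cv2.resize(s["frame"][190:350,150:330],(360,320))]))
E
```

```text
[ 0.4598518  -0.16836387  0.13052372] 29.99919982161373 18.0667
s 0.58 [246. 294.] [[0.489, 0.172], [0.497, 0.166], [0.526, 0.145]]
s 0.48 [272. 293.] [[0.456, 0.141], [0.463, 0.134], [0.489, 0.111]]
s 0.46 [250. 303.] [[0.469, 0.179], [0.477, 0.174], [0.504, 0.153]]
cut 0.46 93 271.0 294.0
cut 0.45 70 246.0 301.0
cut 0.41 91 246.0 293.0
s red_disc 2779 pale 0
s grey_disc 1950 pale 0
t 0.54 [199. 255.] [[0.495, 0.172], [0.497, 0.174], [0.505, 0.183]]
t 0.44 [199. 262.] [[0.483, 0.172], [0.485, 0.174], [0.493, 0.183]]
t 0.39 [218. 276.] [[0.459, 0.14], [0.46, 0.142], [0.466, 0.149]]
cut 0.69 82 220.0 276.0
cut 0.58 89 201.0 258.0
t red_disc 2180 pale 0
```

View pics/t9.png

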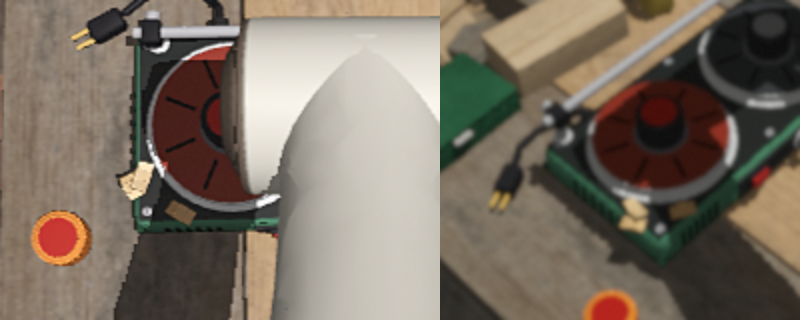

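All three chips are off the red disc: two at its left edge, near (0.497, 0.170) and (0.480, 0.174), and one near (0.46, 0.14). That puts them 82 to 94 mm from the disc centre, and none is near the grey disc. Next I'll set the offcut down along x in the free strip.

>>> apply_moves:
  moves:
    - [[-0.01,-0.036,0],0]
    - [[-0.01,-0.036,0.02],0]
    - [[0,0,0.035],0]
    - [[0,0,0.035],0]
    - [[0,0,0.03],0]

```text
time_s: 18.98
tcp_pos: [0.4794, -0.2369, 0.0093]
ee_rot: [[-1.0, 0.003, -0.0], [0.003, 1.0, 0.0], [0.0, 0.0, -1.0]]
wrist_force: [-0.1, 0.2, -0.7]
gripper_width: 0.206
gripper_force: 30.0
```

>>> apply_moves:
  moves:
    - [[0,0,0.02],0]
    - [[0,0,0.01],0]
    - [[0,0,0.004],0]
    - [[0,0,0],0]
    - [[0,0,0],0]

```text
time_s: 19.4
tcp_pos: [0.4811, -0.2368, -0.0218]
ee_rot: [[-1.0, 0.001, 0.002], [0.001, 1.0, -0.001], [-0.002, -0.001, -1.0]]
wrist_force: [0.1, -0.5, 0.3]
gripper_width: 0.204
gripper_force: 30.0
```

>>> apply_moves:
  moves:
    - [[0,0,0.002],0]
    - [[0,0,0.001],0]
    - [[0,0,0],0]
    - [[0,0,0],0]

```text
time_s: 19.73
tcp_pos: [0.4802, -0.2368, -0.0253]
ee_rot: [[-1.0, 0.002, 0.001], [0.002, 1.0, -0.0], [-0.001, -0.0, -1.0]]
wrist_force: [-0.5, 0.2, -0.2]
gripper_width: 0.199
gripper_force: 30.0
```

>>> apply_moves:
  moves:
    - [[0,0,0],0]
    - [[0,0,0],0]
    - [[0,0,0],0]
    - [[0,0,0],0]
    - [[0,0,0],0]
  hand: 0.06

```text
time_s: 20.15
tcp_pos: [0.4799, -0.2367, -0.0259]
ee_rot: [[-1.0, 0.002, 0.0], [0.002, 1.0, -0.0], [-0.0, -0.0, -1.0]]
wrist_force: [-0.3, 0.2, -0.0]
gripper_width: 0.496
gripper_force: 0.0
```

>>> apply_moves:
  moves:
    - [[0,0,0.001],0]
    - [[0,0,0.001],0]
    - [[0,0,0.001],0]
    - [[0,0,0.001],0]
    - [[0,0,0],0]

```text
time_s: 20.57
tcp_pos: [0.4796, -0.2367, -0.0302]
ee_rot: [[-1.0, 0.002, -0.001], [0.002, 1.0, 0.0], [0.001, 0.0, -1.0]]
wrist_force: [0.1, -1.0, 0.8]
gripper_width: 0.685
gripper_force: 0.0
```

>>> apply_moves:
  moves:
    - [[0,0,0.001],0]
    - [[0,0,0.001],0]
    - [[0,0,0],0]

```text
time_s: 20.82
tcp_pos: [0.4797, -0.2367, -0.0321]
ee_rot: [[-1.0, 0.002, -0.0], [0.002, 1.0, 0.0], [0.0, 0.0, -1.0]]
wrist_force: [-0.4, 0.1, -0.2]
gripper_width: 0.687
gripper_force: 0.0
```

>>> apply_moves:
  moves:
    - [[0,0,0.001],0]
    - [[0,0,0.001],0]
    - [[0,0,0],0]

```text
time_s: 21.07
tcp_pos: [0.4799, -0.2367, -0.0326]
ee_rot: [[-1.0, 0.001, 0.0], [0.001, 1.0, -0.0], [-0.0, -0.0, -1.0]]
wrist_force: [-3.2, 2.3, 9.9]
gripper_width: 0.687
gripper_force: 4.8
```

>>> apply_moves:
  moves:
    - [[0,0,0.001],0]
    - [[0,0,0.001],0]
    - [[0,0,0],0]

```text
time_s: 21.32
tcp_pos: [0.4799, -0.2367, -0.0327]
ee_rot: [[-1.0, 0.001, 0.0], [0.001, 1.0, -0.001], [-0.0, -0.001, -1.0]]
wrist_force: [-6.7, 4.4, 23.0]
gripper_width: 0.69
gripper_force: 11.5
```

Touching the bench puts the true fingertips 32.6 mm above the reported TCP, so the cap should be gripped at a reading of about 0.037. I'll go up, check the offcut, and plan the approach to the cap.

>>> apply_moves:
  moves:
    - [[0,0,-0.02],0]
    - [[0,0,-0.04],0]
    - [[0,0,-0.04],0]
    - [[0,0,-0.04],0]
    - [[0,0,-0.015],0]

```text
time_s: 21.73
tcp_pos: [0.4829, -0.2378, 0.1254]
ee_rot: [[-1.0, 0.0, 0.01], [0.0, 1.0, -0.003], [-0.01, -0.003, -1.0]]
wrist_force: [1.3, 0.1, 0.9]
gripper_width: 0.687
gripper_force: 0.0
```

```bash
python3 - <<'E'
from h import *
s=imaging.capture("scene")
S=r.sense();print(S["tcp_pos"])
print([(round(d["confidence"],2),atz(s,np.array(d["at"])*[640,480],.015).round(3)) for d in models.place_of(s,"scraper_mid")])
plan([.5315,.095,.119],145,13)
E
```

```text
[ 0.48377508 -0.2379836   0.1263381 ]
[(0.6, array([ 0.481, -0.234,  0.015]))]
from [ 0.4824 -0.2373  0.1233] 89.9 turn -55.1
[[-0.0037, 0.0256, 0.0003], np.float64(-4.24)]
[[-0.0056, 0.0252, 0.0003], np.float64(-4.24)]
[[-0.0075, 0.0247, 0.0003], np.float64(-4.24)]
[[-0.0093, 0.0241, 0.0003], np.float64(-4.24)]
[[-0.011, 0.0234, 0.0003], np.float64(-4.24)]
[[-0.0127, 0.0225, 0.0003], np.float64(-4.24)]
[[-0.0144, 0.0215, 0.0003], np.float64(-4.24)]
[[-0.0159, 0.0204, 0.0003], np.float64(-4.24)]
[[-0.0174, 0.0191, 0.0003], np.float64(-4.24)]
[[-0.0187, 0.0178, 0.0003], np.float64(-4.24)]
[[-0.02, 0.0164, 0.0003], np.float64(-4.24)]
[[-0.0211, 0.0148, 0.0003], np.float64(-4.24)]
[[-0.0222, 0.0132, 0.0003], np.float64(-4.24)]
```

>>> apply_moves:
  moves:
    - [[-0.0037,0.0256,0],-4.2]
    - [[-0.0056,0.0252,0],-4.2]
    - [[-0.0075,0.0247,0],-4.2]
    - [[-0.0093,0.0241,0],-4.2]
    - [[-0.011,0.0234,0],-4.2]

```text
time_s: 22.25
tcp_pos: [0.4977, -0.1078, 0.1175]
ee_rot: [[-0.933, -0.36, -0.003], [-0.36, 0.933, 0.0], [0.003, 0.001, -1.0]]
wrist_force: [0.2, -0.1, -0.2]
gripper_width: 0.691
gripper_force: 0.0
```

>>> apply_moves:
  moves:
    - [[-0.0127,0.0225,0],-4.2]
    - [[-0.0144,0.0215,0],-4.2]
    - [[-0.0159,0.0204,0],-4.2]
    - [[-0.0174,0.0191,0],-4.2]
    - [[-0.0187,0.0178,0],-4.2]

```text
time_s: 22.67
tcp_pos: [0.5173, 0.0199, 0.1175]
ee_rot: [[-0.742, -0.67, -0.003], [-0.67, 0.742, -0.001], [0.003, 0.002, -1.0]]
wrist_force: [0.9, 0.3, 0.4]
gripper_width: 0.691
gripper_force: 0.0
```

>>> apply_moves:
  moves:
    - [[-0.02,0.0164,0],-4.2]
    - [[-0.0211,0.0148,0],-4.3]
    - [[-0.0222,0.0132,0],-4.3]
    - [[0,0,0],0]
    - [[0,0,0],0]

```text
time_s: 23.08
tcp_pos: [0.5293, 0.0961, 0.1175]
ee_rot: [[-0.577, -0.817, -0.003], [-0.817, 0.577, -0.001], [0.002, 0.002, -1.0]]
wrist_force: [0.7, 0.3, 0.3]
gripper_width: 0.694
gripper_force: 0.0
```

```bash
python3 - <<'E'
from h import *
S=r.sense();print(S["joints"].round(1),S["gripper_width"])
plan([.5315,.095,.0375],145,1)
E
```

```text
[ 27.6  17.5 -17.6  -0.  -55.1 -62.8] 0.6941704324794212
from [0.5293 0.0961 0.1175] 144.8 turn -0.2
[[-0.0003, -0.0024, 0.08], np.float64(-0.22)]
```

>>> apply_moves:
  moves:
    - [[0,-0.002,0.015],0]
    - [[0,0,0.025],0]
    - [[0,0,0.02],0]
    - [[0,0,0.014],0]
    - [[0,0,0.006],0]

```text
time_s: 23.5
tcp_pos: [0.5294, 0.0922, 0.0361]
ee_rot: [[-0.58, -0.815, -0.006], [-0.815, 0.58, -0.002], [0.005, 0.003, -1.0]]
wrist_force: [0.4, -0.6, -1.0]
gripper_width: 0.692
gripper_force: 0.0
```

>>> apply_moves:
  moves:
    - [[0,0,0],0]
    - [[0,0,0],0]
    - [[0,0,0],0]
    - [[0,0,0],0]
    - [[0,0,0],0]
  hand: 0.0

```text
time_s: 23.92
tcp_pos: [0.5311, 0.0949, 0.0397]
ee_rot: [[-0.578, -0.816, -0.001], [-0.816, 0.578, 0.001], [-0.001, 0.001, -1.0]]
wrist_force: [-3.5, 3.2, 0.2]
gripper_width: 0.501
gripper_force: 30.0
```

The cap is gripped, 44 mm across at 30 N. First I'll try a small clockwise turn.

>>> apply_moves:
  moves:
    - [[0,0,0],3]
    - [[0,0,0],3]
    - [[0,0,0],3]
    - [[0,0,0],3]
    - [[0,0,0],0]

```text
time_s: 24.33
tcp_pos: [0.5307, 0.095, 0.0398]
ee_rot: [[-0.734, -0.68, -0.001], [-0.68, 0.734, 0.0], [0.001, 0.001, -1.0]]
wrist_force: [-5.6, 3.8, 2.4]
gripper_width: 0.502
gripper_force: 30.4
```

```bash
python3 - <<'E'
from h import *
S=r.sense();print(S["moment"],S["wrist_force"],S["tcp_pos"]);plan([.53,.095,.0375],145,1)
E
```

```text
[1.20382548 1.33365929 0.74542677] [-5.63620223  3.80714873  2.35647039] [0.5307029  0.09497472 0.03980607]
from [0.5307 0.095  0.0398] 132.8 turn -12.2
[[0.0005, 0.0005, 0.0023], np.float64(-12.19)]
```

The moment reaches 0.75 Nm, so that looks like the stop. Trying the other way.

>>> apply_moves:
  moves:
    - [[0,0,0],-4]
    - [[0,0,0],-4]
    - [[0,0,0],-4]
    - [[0,0,0],-4]
    - [[0,0,0],-4]

```text
time_s: 24.75
tcp_pos: [0.5311, 0.0947, 0.0398]
ee_rot: [[-0.456, -0.89, -0.0], [-0.89, 0.456, 0.001], [-0.001, 0.001, -1.0]]
wrist_force: [-3.2, 3.4, 0.6]
gripper_width: 0.5
gripper_force: 29.9
```

```bash
python3 - <<'E'
from h import *
S=r.sense();print(S["moment"],S["wrist_force"],S["tcp_pos"],S["joints"].round(1))
E
```

```text
[ 1.05681564  1.00634993 -0.05248595] [-3.1557824   3.44622692  0.58790152] [0.53111514 0.09472395 0.03978659] [ 27.3  23.  -22.6  -0.1 -44.4 -54.4]
```

Counter-clockwise turns freely, with a moment near zero. I'll keep unscrewing and follow the rise.

>>> apply_moves:
  moves:
    - [[0,0,-0.0015],-6]
    - [[0,0,-0.0007],-7]
    - [[0,0,-0.0007],-7]
    - [[0,0,-0.0007],-7]
    - [[0,0,0],0]

```text
time_s: 25.17
tcp_pos: [0.5316, 0.0945, 0.0434]
ee_rot: [[-0.003, -1.0, 0.0], [-1.0, 0.003, 0.001], [-0.001, -0.0, -1.0]]
wrist_force: [-2.1, 0.7, -0.3]
gripper_width: 0.503
gripper_force: 30.0
```

>>> apply_moves:
  moves:
    - [[0,0,-0.0007],-7]
    - [[0,0,-0.0007],-7]
    - [[0,0,-0.0007],-7]
    - [[0,0,-0.0007],-7]
    - [[0,0,0],0]

```text
time_s: 25.58
tcp_pos: [0.532, 0.0944, 0.0461]
ee_rot: [[0.464, -0.886, 0.001], [-0.886, -0.464, 0.001], [-0.0, -0.001, -1.0]]
wrist_force: [-0.6, 0.6, -0.6]
gripper_width: 0.502
gripper_force: 30.0
```

```bash
python3 - <<'E'
from h import *
S=r.sense();print(S["moment"],S["wrist_force"],S["tcp_pos"],S["joints"].round(1))
plan([.53,.095,.0375],145,1)
E
```

```text
[ 0.21058276  0.42284446 -0.00254293] [-0.58042653  0.58236035 -0.55889781] [0.53198942 0.09439635 0.0460587 ] [ 27.3  22.5 -22.2  -0.  -45.2   0.4]
from [0.532  0.0944 0.0461] -152.3 turn 62.7
[[-0.0015, 0.0015, 0.0086], np.float64(62.65)]
```

That's 63 to 75° in all. Lifting gently.

>>> apply_moves:
  moves:
    - [[0,0,0],-5]
    - [[0,0,-0.002],0]
    - [[0,0,-0.002],0]
    - [[0,0,-0.002],0]
    - [[0,0,0],0]

```text
time_s: 26.0
tcp_pos: [0.532, 0.0942, 0.0521]
ee_rot: [[0.538, -0.843, 0.001], [-0.843, -0.538, 0.0], [0.0, -0.001, -1.0]]
wrist_force: [-0.2, 0.5, -0.6]
gripper_width: 0.502
gripper_force: 30.0
```

>>> apply_moves:
  moves:
    - [[0,0,-0.005],0]
    - [[0,0,-0.005],0]
    - [[0,0,-0.005],0]
    - [[0,0,-0.005],0]
    - [[0,0,0],0]

```text
time_s: 26.42
tcp_pos: [0.5329, 0.0945, 0.073]
ee_rot: [[0.54, -0.841, 0.003], [-0.841, -0.54, 0.001], [0.001, -0.003, -1.0]]
wrist_force: [0.2, -0.1, -1.2]
gripper_width: 0.5
gripper_force: 30.0
```

>>> apply_moves:
  moves:
    - [[0,0,-0.015],0]
    - [[0,0,-0.02],0]
    - [[0,0,-0.018],0]
    - [[0,0,-0.008],0]
    - [[0,0,0],0]

```text
time_s: 26.83
tcp_pos: [0.5332, 0.0947, 0.1346]
ee_rot: [[0.54, -0.841, 0.004], [-0.841, -0.54, 0.002], [0.001, -0.005, -1.0]]
wrist_force: [-0.3, 0.3, -1.6]
gripper_width: 0.504
gripper_force: 30.0
```

>>> apply_moves:
  moves:
    - [[0,0,0],0]
    - [[0,0,0],0]
    - [[0,0,0],0]
    - [[0,0,0],0]
    - [[0,0,0],0]

```text
time_s: 27.25
tcp_pos: [0.5315, 0.094, 0.1317]
ee_rot: [[0.54, -0.841, -0.001], [-0.841, -0.54, -0.001], [-0.0, 0.002, -1.0]]
wrist_force: [-0.1, -0.7, -1.4]
gripper_width: 0.508
gripper_force: 30.0
```

```bash
python3 - <<'E'
from h import *
S=r.sense();print(S["tcp_pos"],S["gripper_width"],S["gripper_force"],S["time_s"])
s=imaging.capture("scene");t=imaging.capture("top")
U={}
for n,p in (("s",s),("t",t)):
    for k in("red_cap","grey_cap","scraper_mid","chip_1"):
        print(n,k,[(round(d["confidence"],2),(np.array(d["at"])*[640,480]).round().tolist(),atz(p,np.array(d["at"])*[640,480],{"red_cap":.16,"grey_cap":.066,"scraper_mid":.015,"chip_1":.054}[k])[:2].round(3).tolist()) for d in models.place_of(p,k)])
b=t["frame"][170:330,130:480];cv2.imwrite("pics/t10.png",np.vstack([cv2.resize(s["frame"][130:330,170:430],(520,400)),cv2.resize(b,(520,200))])[:600])
E
```

```text
[0.53149956 0.09403114 0.13167086] 0.5078144417639268 29.966119714875603 27.25
s red_cap [(0.85, [233.0, 354.0], [0.378, 0.29]), (0.57, [258.0, 221.0], [0.53, 0.092])]
s grey_cap [(0.8, [314.0, 213.0], [0.529, -0.058])]
s scraper_mid [(0.56, [383.0, 199.0], [0.475, -0.237]), (0.38, [319.0, 212.0], [0.555, -0.106])]
s chip_1 [(0.62, [249.0, 300.0], [0.481, 0.173]), (0.62, [273.0, 295.0], [0.458, 0.137]), (0.61, [244.0, 296.0], [0.494, 0.172])]
t red_cap [(0.72, [164.0, 293.0], [0.426, 0.205]), (0.55, [240.0, 219.0], [0.532, 0.094])]
t grey_cap [(0.69, [342.0, 229.0], [0.532, -0.062])]
t scraper_mid [(0.77, [442.0, 265.0], [0.474, -0.235])]
t chip_1 [(0.58, [218.0, 279.0], [0.456, 0.142]), (0.5, [197.0, 264.0], [0.481, 0.176]), (0.48, [200.0, 256.0], [0.494, 0.171])]
```

View pics/t10.png

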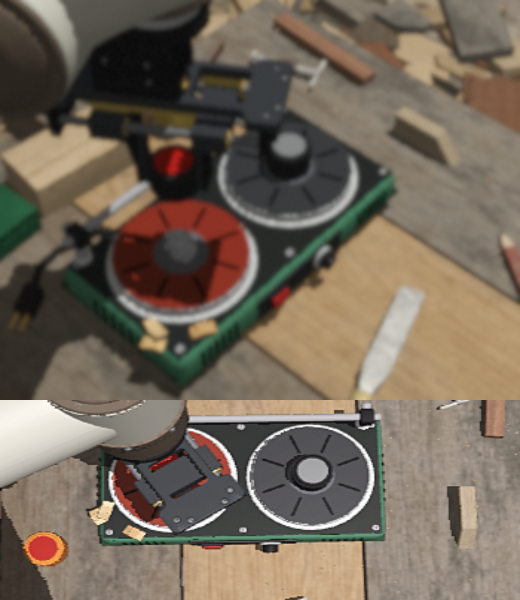

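The picture shows the red cap held level at (172,170), above the bare spindle at (180,250). The chips are off both discs at (150,330) and (200,328), the grey cap is in place at (290,150), and the offcut stands on the bench at (425,135). Handing in.

```bash
python3 -c "
from station import r
print(r.finish_job())"
```

```text
the job is handed in; nothing more can be done
None
```

I handed in the job at about 27 s: the chips are off both discs, the offcut is back on the bench, and the red cap is unscrewed (counter-clockwise) and held level about 9 cm above its disc; the hand-in returned no verdict.

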